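# Sort toy-truck parts into their trays

## Robot

A 6-joint arm with a two-finger parallel gripper is mounted at the origin on the work surface. World frame = base frame: x ahead of the robot, y to its left, z up, the work surface at z = 0. Lengths are in m, angles in rad, forces in N, time in s.
With the tool pointing down it reaches from about 0.325 to 0.775 m from the base axis. Payload 9.3 kg.
Tool frame: the origin (TCP) lies midway between the tips of the shut fingers; the grasp point (between the pads) lies 19 mm behind it; x points along the fingers, z is the direction in which the jaws open and shut, and the axes are right-handed (so a half turn about x gives the same grasp; the last joint's range is limited). The gripper opens to 85 mm and grips with 20 to 120 N. Pads are 22 mm wide; open, the fingers measure 114 mm over their backs; the gripper's body (76 mm by 85 mm) begins 54 mm behind the grasp point. The pads swing forward as they close: fully open they stand 13 mm farther back than shut.
Start: joints at [1.096, 0.259, 0.021, 1.334, 0, 1.418], TCP at [0.174, 0.522, 0.231] pointing down, gripper open.
Joint ranges: [-3.04, 3.04], [-0.91, 1.82], [-1.04, 1.36], [-1.92, 1.95], [-1.52, 1.45], [-3.14, 3.14]. Speed limits (rad/s): [2.22, 2.22, 2.79, 3.14, 3.14, 3.14].

## Interface

Orientations are given as a unit quaternion [w, x, y, z].
In Python, from workcell import env, eyes gives the robot as it stands.
- The arm moves only by the tool send_rows, never from a script. Its argument "commands" is a list of rows, each an object with "offset": the shift along the tool's x, y, z normalised to -1 to 1, where 1 is 40 cm, a list of three; "dr": the turn, a rotation vector about the tool's x, y, z normalised to -1 to 1, where 1 is 90 degrees, a list of three. A call has 1 to 10 rows; each row shifts and turns the pose as measured when the row begins, along the tool's axes as they then stand; what a row does not reach is not made up. A row lasts 1/8 s, in which the tool goes at most 62.5 mm and 10.7 degrees, less where a joint would pass 70% of its speed; a pose out of reach is approached as far as the arm can. A call with a number of a shift or a turn outside -1 to 1 is refused whole. A call with a gripper value outside its range is refused whole. "grip" is the closure in counts, from 0 (fully open) to 255 (shut), set as the call begins (left out, the last holds). The fingers move at their own pace and stop on an object; "force" is the grip in N (left out, the last holds). Time passes only in rows, so rows that do not move let the fingers close. It gives the time, the measured TCP pose, the force and the opening at its end, in the units of the state.
- env.state(): the state, without advancing time (a new reading comes with each control period).
- eyes.get_image(name): name is "side" or "top"; returns the picture (400x640x3 uint8, red, green, blue); there is no depth.
- eyes.get_calibration(name): a dict with "fx", "fy", "cx", "cy" (pixels), "extrinsics" (4x4, takes a point from world to camera coordinates). Camera axes: x right, y up, looking along -z (the intrinsics and any distortion apply to the point x, -y, -z); pixel columns grow to the right and rows downward; lengths in m; the calibration is good to about 2 mm. A picture is of the moment at which its call begins. get_calibration takes no time and is no camera call.
- env.finish_job(): hands the job in, once; it reports no verdict.
The state is a dict: "t": time; "joint_positions": joint angles; "joint_velocities": joint speeds; "effort": joint torques, N m; "tcp_pos": TCP position; "tcp_rot": TCP orientation; "wrist_force": force on the tool from outside, world axes, zero at the start; "ft_torque": the same for the moment, N m; "width": finger opening in m.
Only numpy, scipy, OpenCV 4.12 (cv2) and the standard library are available. Lean on these libraries where they do the work, as an engineer would, in place of code of your own. Each camera call takes 0.05 s, during which the arm holds its last target.

## Task

Tidy up the toy-truck parts on the school workshop bench: put both wheels in the round metal pan, both square axle bars in the long plywood trough, lying lengthwise in it, and the round-ended cab block in the square green tray. Everything must lie flat on the floor of its tray, side by side or end to end, nothing stacked or leaning on a rim.

Things in the scene. Friction and masses are not known exactly. Their poses are not given: they have to be found in the camera images.
- wheel_a_center (a point): the centre (half-way up) of one of two identical toy wheels: a plain pine disc 50 mm in diameter and 22 mm thick with a small dark axle mark, lying flat and loose on the bench; z axis = the wheel's axis (upright at the start)
- wheel_b_center (a point): the centre (half-way up) of one of two identical toy wheels: a plain pine disc 50 mm in diameter and 22 mm thick with a small dark axle mark, lying flat and loose on the bench; z axis = the wheel's axis (upright at the start)
- bar_a_center (a point): the centre (half-way up) of one of two identical axle bars: a plain pine bar of square section, 70 x 24 x 24 mm, lying loose on the bench; x axis = along its 70 mm length, z up at the start
- bar_b_center (a point): the centre (half-way up) of one of two identical axle bars: a plain pine bar of square section, 70 x 24 x 24 mm, lying loose on the bench; x axis = along its 70 mm length, z up at the start
- cab_center (a point): the centre (half-way up) of the cab block: a plain pine block lying flat and loose, 72.5 mm long (x), 45 mm wide (y), 28 mm thick (z), square at the -x end and half-round at the +x end (the rounding begins 14 mm from the centre), with a dark round window mark on top near the round end; the 45 mm sides are flat and parallel at its middle
- pan: round aluminium pan for the wheels, fixed to the bench: outer diameter 180 mm at the rim and 174 at the foot, wall 3 mm (inside floor at least 166 mm across), 30 mm high, floor 4 mm thick; origin = centre of its underside, z up; both wheels fit side by side
- trough: long plywood trough for the axle bars, fixed: 220 mm (x) by 100 mm (y) outside, 30 mm high, walls and floor 6 mm (inside 208 x 88 mm); origin = centre of its underside, x axis along its length; both bars fit end to end
- square_tray: square green painted tray for the cab block, fixed: 130 x 130 mm outside, 30 mm high, walls and floor 5 mm (inside 120 x 120 mm); origin = centre of its underside, x and y along its sides
Things that resemble listed ones, but are neither listed nor needed, are in the scene too. Leave any pink or turquoise look-alike of the part that bears bar_b_center alone. What is shaped like the part that bears cab_center but yellow is not meant.

How it is judged:
By the outcome, as a careful person would: the job done as asked, in the order asked, and still so for the second after the job is handed in, with the robot touching nothing.
It also fails if it takes over 138 s, if anything falls off the work surface, if the arm or the gripper's body presses on something with over 40 N, if the wrist force passes 120 N, or if a joint passes its speed limit or range.

## Working session

There is one attempt and no reset: what is moved stays moved. The work goes in short steps, Python scripts to look and compute and a tool call to move; the robot and the scene stay as the last step left them, time stands still between calls to the robot, and variables do not carry over. Pictures are saved under pics/ and viewed, and the job is handed in when it is done.

Besides the shell and the picture viewer there is one more tool, called after ">>>" as a command line: name --argument value ..., lists and objects as JSON in quotes. send_rows: Moves the arm, as the interface text tells. Scaled input: -1 to 1 covers 40 cm each way for a shift and 90 degrees each way for a turn. Its arguments: {"type":"object","properties":{"commands":{"type":"array"},"grip":{"type":"number"},"force":{"type":"number"}},"required":["commands"]}

```bash
mkdir -p pics; ls; python3 - <<'E'
from workcell import env, eyes
import cv2,numpy as np
for n in("top","side"):
    im=eyes.get_image(n); cv2.imwrite(f"pics/{n}0.png",im[:,:,::-1]); 
    c=eyes.get_calibration(n); print(n,{k:(np.round(v,4).tolist()) if not isinstance(v,str) else v for k,v in c.items()})
print(env.state())
E
```

```text
pics
top {'fx': 463.3646, 'fy': 463.3646, 'cx': 316.1264, 'cy': 196.085, 'extrinsics': [[-0.0197, -0.9997, -0.0172, -0.03], [0.9896, -0.0219, 0.1423, -0.5023], [-0.1426, -0.0143, 0.9897, -1.5007], [0.0, 0.0, 0.0, 1.0]]}
side {'fx': 390.0312, 'fy': 390.0312, 'cx': 324.9336, 'cy': 200.6651, 'extrinsics': [[-0.9772, -0.2118, 0.0118, 0.4466], [0.1626, -0.7122, 0.6829, -0.1432], [-0.1362, 0.6692, 0.7305, -0.9142], [0.0, 0.0, 0.0, 1.0]]}
{'t': 0.1, 'joint_positions': array([1.09638594e+00, 2.59155900e-01, 2.08815535e-02, 1.33370047e+00,
       9.45840121e-06, 1.41820893e+00]), 'joint_velocities': array([ 0.00028174, -0.00091993,  0.00211286, -0.00011853,  0.00014745,
        0.00042746]), 'effort': array([ 6.58008168e-03, -5.56696200e+01,  3.45069265e+01,  1.16888600e-02,
       -6.91445553e-05,  1.12671216e-05]), 'tcp_pos': array([0.17385241, 0.52155868, 0.23073303]), 'tcp_rot': array([ 0.57327708, -0.41361818,  0.57402237,  0.41324533]), 'wrist_force': array([-0.32404546,  0.10250591, -0.92285169]), 'ft_torque': array([ 0.02821638, -0.03816954,  0.02325447]), 'width': 0.0854607733797844}
```

View pics/top0.png

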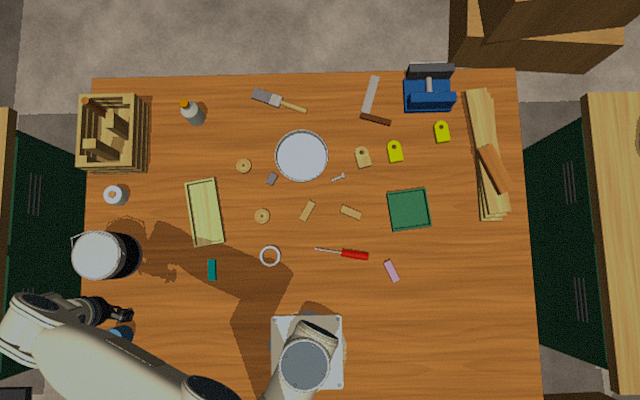

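View pics/side0.png

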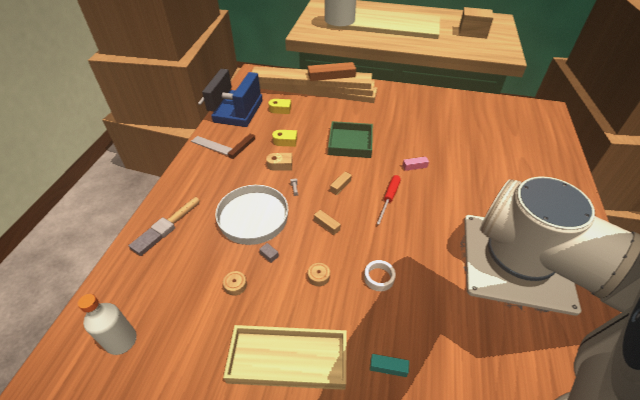

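Top view: wheels at (243,166) and (262,216), bars at (307,211) and (351,212), and the wooden cab at (363,157). The yellow look-alikes are at (395,151) and (442,132), the turquoise bar at (212,270) and the pink bar at (391,271). The pan is at (301,156), the trough at (205,212) and the tray at (409,209). I'll confirm these in an enlarged crop.

```bash
cat > h.py <<'E'
import numpy as np,cv2
from workcell import env,eyes
def proj(n,P):
    c=eyes.get_calibration(n);E=np.array(c["extrinsics"]);p=E[:3,:3]@np.asarray(P,float)+E[:3,3]
    return np.array([c["cx"]+c["fx"]*p[0]/-p[2],c["cy"]+c["fy"]*-p[1]/-p[2]])
def ray(n,uv):
    c=eyes.get_calibration(n);E=np.array(c["extrinsics"]);R=E[:3,:3]
    d=np.array([(uv[0]-c["cx"])/c["fx"],-(uv[1]-c["cy"])/c["fy"],-1.])
    return -R.T@E[:3,3],R.T@d
def onz(n,uv,z):
    o,d=ray(n,uv);return o+d*(z-o[2])/d[2]
E
python3 - <<'E'
import cv2
a=cv2.imread("pics/top0.png")[110:260,180:440];cv2.imwrite("pics/topc.png",cv2.resize(a,None,fx=3,fy=3,interpolation=cv2.INTER_CUBIC))
a=cv2.imread("pics/side0.png")[90:300,200:400];cv2.imwrite("pics/sidec.png",cv2.resize(a,None,fx=2.8,fy=2.8,interpolation=cv2.INTER_CUBIC))
import numpy as np
for n,pts in(("top",[(243,162),(262,212),(307,213),(351,212),(360,160),(320,225),(230,195),(280,200),(395,147),(301,156)]),("side",[(234,279),(327,221),(341,182),(275,162),(350,230),(280,138)])):
    h=cv2.imread(f"pics/{n}0.png");hs=cv2.cvtColor(h,cv2.COLOR_BGR2HSV)
    for p in pts: print(n,p,h[p[1],p[0]],hs[p[1],p[0]])
E
```

```text
top (243, 162) [ 81 141 170] [ 20 134 170]
top (262, 212) [ 86 148 170] [ 22 126 170]
top (307, 213) [ 82 141 173] [ 19 134 173]
top (351, 212) [ 87 144 172] [ 20 126 172]
top (360, 160) [ 91 155 170] [ 24 119 170]
top (320, 225) [ 53 105 163] [ 14 172 163]
top (230, 195) [ 52 109 170] [ 14 177 170]
top (280, 200) [ 55 103 159] [ 14 167 159]
top (395, 147) [ 36  66 108] [ 13 170 108]
top (301, 156) [180 175 168] [103  17 180]
side (234, 279) [ 58  92 149] [ 11 156 149]
side (327, 221) [115 179 229] [ 17 127 229]
side (341, 182) [115 180 230] [ 17 127 230]
side (275, 162) [144 217 235] [ 24  99 235]
side (350, 230) [ 77 131 212] [ 12 162 212]
side (280, 138) [ 81 219 226] [ 29 164 226]
```

View pics/topc.png

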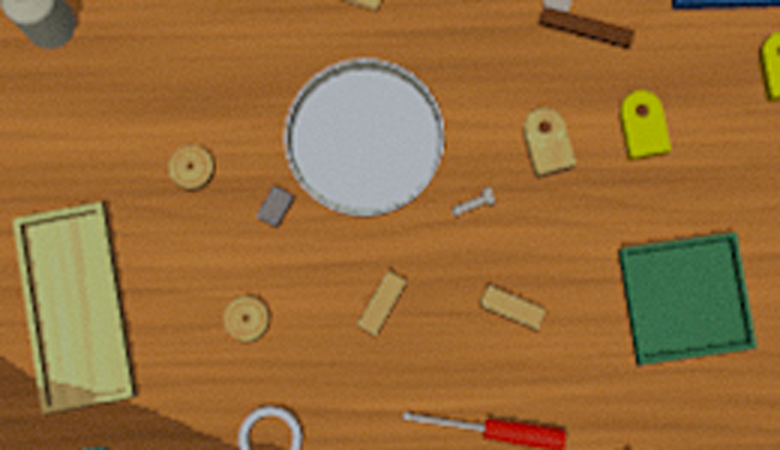

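View pics/sidec.png

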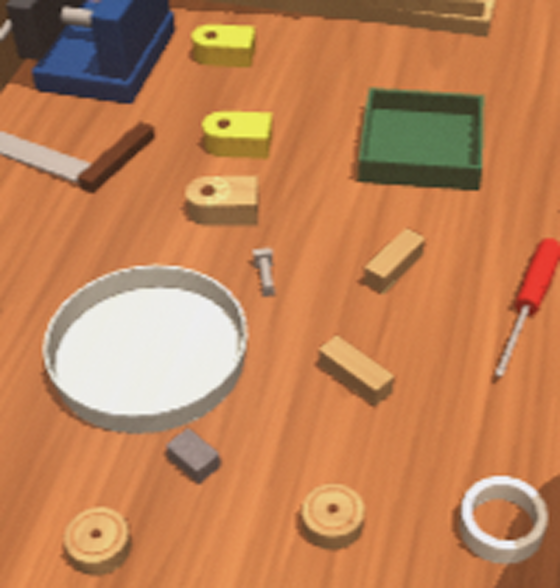

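The crops confirm it. The plain pine parts are cab (363,157), bars (307,211) and (351,212), and wheels (243,166) and (262,216). The yellow, pink and turquoise parts are look-alikes and stay where they are. Next I'll measure positions.

```bash
cat > m.py <<'E'
from h import *
def blobs(n,im,seeds,hs,zt,thr,up=4):
    b=cv2.resize(im,None,fx=up,fy=up,interpolation=cv2.INTER_CUBIC).astype(float)
    r=cv2.GaussianBlur(b[:,:,1]/(b[:,:,0]+1),(0,0),2)
    m=(r>thr).astype(np.uint8)
    k,l,s,c=cv2.connectedComponentsWithStats(m)
    out={}
    for name,(u,v) in seeds.items():
        i=l[int(v*up),int(u*up)]
        cn=max(cv2.findContours((l==i).astype(np.uint8),cv2.RETR_EXTERNAL,cv2.CHAIN_APPROX_NONE)[0],key=cv2.contourArea)[:,0]
        out[name]=(i,s[i][4]/up**2,(cn+.5)/up-.5)
    return out
if __name__=="__main__":
    top=cv2.imread("pics/top0.png")[:,:,::-1];side=cv2.imread("pics/side0.png")[:,:,::-1]
    seeds=dict(wa=(243,162),wb=(262,212),ba=(307,213),bb=(351,212),cab=(360,160))
    H=dict(wa=.022,wb=.022,ba=.024,bb=.024,cab=.028)
    for k,(i,a,c) in blobs("top",top,seeds,None,None,.73).items():
        w=np.array([onz("top",p,H[k])[:2] for p in c]).astype(np.float32)
        (x,y),(W,L),ang=cv2.minAreaRect(w*1000)
        print(k,i,a,"rect",round(x),round(y),round(W,1),round(L,1),round(ang,1),"pts",np.round(cv2.boxPoints(((x,y),(W,L),ang))).tolist(), "side proj",proj("side",[x/1000,y/1000,H[k]]).round(1))
    # containers
    for n,im in(("top",top),):
        hsv=cv2.cvtColor(im,cv2.COLOR_RGB2HSV)
        g=cv2.inRange(hsv,(50,80,20),(85,255,255)); 
        p=cv2.inRange(hsv,(0,0,120),(180,60,255))
        t=cv2.inRange(hsv,(22,60,70),(35,140,255))
        for nm,mm,(u,v),z in(("tray",g,(409,209),.03),("pan",p,(301,156),.03),("trough",t,(205,195),.03)):
            k,l,s,c=cv2.connectedComponentsWithStats(cv2.morphologyEx(mm,cv2.MORPH_CLOSE,np.ones((5,5))));i=l[v,u]
            cn=np.vstack(cv2.findContours((l==i).astype(np.uint8),0,1)[0])[:,0]
            w=np.array([onz(n,q,z)[:2] for q in cn]).astype(np.float32)*1000
            print(nm,i,s[i],cv2.minAreaRect(w),cv2.minEnclosingCircle(w))
E
python3 m.py
```

```text
wa 655 170.1875 rect 615 205 51.1 49.2 88.7 pts [[589.0, 180.0], [639.0, 179.0], [640.0, 230.0], [591.0, 231.0]] side proj [233.9 281.1]
wb 664 178.375 rect 442 143 50.8 49.0 54.2 pts [[407.0, 137.0], [446.0, 108.0], [476.0, 149.0], [437.0, 178.0]] side proj [318.2 272.2]
ba 662 160.6875 rect 455 -8 26.6 71.9 60.0 pts [[417.0, -1.0], [480.0, -37.0], [493.0, -14.0], [431.0, 22.0]] side proj [326.4 219.7]
bb 663 163.4375 rect 447 -153 71.6 27.1 64.5 pts [[420.0, -180.0], [444.0, -191.0], [475.0, -127.0], [451.0, -115.0]] side proj [340.5 180.4]
cab 653 280.25 rect 635 -198 76.0 49.7 14.3 pts [[592.0, -183.0], [604.0, -232.0], [678.0, -213.0], [666.0, -165.0]] side proj [278.8 158.5]
tray 4 [ 387  188   45   43 1534] ((452.6829528808594, -344.746826171875), (128.3108367919922, 130.67152404785156), 6.928102970123291) ((451.7316589355469, -345.0595397949219), 88.74189758300781)
pan 8 [ 275  129   53   53 2200] ((644.2113037109375, 8.109703063964844), (175.85256958007812, 179.5042266845703), 88.6980972290039) ((643.4091186523438, 7.968421936035156), 90.66051483154297)
trough 57 [ 184  177   41   70 2011] ((457.54034423828125, 334.5503845214844), (222.93307495117188, 103.06797790527344), 9.812067031860352) ((458.0476989746094, 333.5179748535156), 120.23538970947266)
```

```bash
cat > plan.py <<'E'
from h import *
from scipy.spatial.transform import Rotation as R
import sys
def rot(s): q=s["tcp_rot"];return R.from_quat([q[1],q[2],q[3],q[0]])
def plan(x,y,z,yaw,n=None,s=None,flip=None):
    """x,y,z mm; yaw deg of jaw axis; prints rows (offset,dr)"""
    s=s or env.state();r=rot(s);M=r.as_matrix();cy=np.degrees(np.arctan2(M[1,2],M[0,2]))
    d=(yaw-cy+90)%180-90
    if flip: d+=flip
    p=s["tcp_pos"];T=np.array([x,y,z])/1000
    ez=np.array([np.cos(np.radians(cy+d)),np.sin(np.radians(cy+d)),0]);ex=np.array([0,0,-1.])
    G=np.array([ex,np.cross(ez,ex),ez]).T
    rv=R.from_matrix(M.T@G).as_rotvec()
    D=T-p
    m=max(int(np.ceil(np.linalg.norm(D)/.055)),int(np.ceil(np.degrees(np.linalg.norm(rv))/9.5)),1)
    n=n or m
    print("t",round(s["t"],2),"tcp",(p*1000).round(1),"yaw",cy.round(1),"tiltx",M[:,0].round(3),"w",round(s["width"]*1000,1),"F",np.round(s["wrist_force"],1),"q",np.round(s["joint_positions"],2))
    print("D",(D*1000).round(1),"dyaw",round(d,1),"min rows",m)
    for i in range(n):
        Ri=M@R.from_rotvec(rv*i/n).as_matrix()
        print((Ri.T@(D/n)/.4).round(3).tolist(),(rv/n/(np.pi/2)).round(3).tolist())
if __name__=="__main__":
    a=[float(v) for v in sys.argv[1:5]];plan(*a,n=int(sys.argv[5]) if len(sys.argv)>5 else None,flip=float(sys.argv[6]) if len(sys.argv)>6 else None)
E
python3 plan.py 615 205 120 0
```

```text
t 0.1 tcp [173.9 521.6 230.7] yaw 71.6 tiltx [-0.001 -0.001 -1.   ] w 85.5 F [-0.3  0.1 -0.9] q [1.1  0.26 0.02 1.33 0.   1.42]
D [ 441.1 -316.6 -110.7] dyaw -71.6 min rows 11
[0.025, -0.118, -0.037] [0.072, -0.0, 0.0]
[0.025, -0.121, -0.023] [0.072, -0.0, 0.0]
[0.025, -0.123, -0.009] [0.072, -0.0, 0.0]
[0.025, -0.123, 0.005] [0.072, -0.0, 0.0]
[0.025, -0.122, 0.019] [0.072, -0.0, 0.0]
[0.025, -0.119, 0.033] [0.072, -0.0, 0.0]
[0.025, -0.115, 0.046] [0.072, -0.0, 0.0]
[0.025, -0.109, 0.059] [0.072, -0.0, 0.0]
[0.025, -0.101, 0.07] [0.072, -0.0, 0.0]
[0.025, -0.093, 0.081] [0.072, -0.0, 0.0]
[0.025, -0.083, 0.091] [0.072, -0.0, 0.0]
```

>>> send_rows --commands '[{"offset":[0.01,-0.118,-0.037],"dr":[0.072,0,0]},{"offset":[0.01,-0.121,-0.023],"dr":[0.072,0,0]},{"offset":[0.02,-0.123,-0.009],"dr":[0.072,0,0]},{"offset":[0.02,-0.123,0.005],"dr":[0.072,0,0]},{"offset":[0.025,-0.122,0.019],"dr":[0.072,0,0]},{"offset":[0.025,-0.119,0.033],"dr":[0.072,0,0]},{"offset":[0.025,-0.115,0.046],"dr":[0.072,0,0]},{"offset":[0.025,-0.109,0.059],"dr":[0.072,0,0]},{"offset":[0.025,-0.101,0.07],"dr":[0.072,0,0]},{"offset":[0.025,-0.093,0.081],"dr":[0.072,0,0]}]' --grip 20 --force 40

```text
t: 1.35
tcp_pos: [0.5802, 0.2214, 0.1414]
tcp_rot: [0.705, -0.032, 0.708, 0.031]
wrist_force: [-0.3, 1.5, -0.3]
width: 0.0788
```

```bash
python3 plan.py 615 205 60 0
```

```text
t 1.35 tcp [580.2 221.4 141.4] yaw 5.1 tiltx [-0.004 -0.002 -1.   ] w 78.8 F [-0.3  1.5 -0.3] q [ 0.23  0.42  0.03  1.19 -0.    1.71]
D [ 34.8 -16.4 -81.4] dyaw -5.1 min rows 2
[0.102, -0.024, 0.042] [0.028, -0.001, 0.001]
[0.102, -0.022, 0.043] [0.028, -0.001, 0.001]
```

>>> send_rows --commands '[{"offset":[0.102,-0.024,0.042],"dr":[0.028,0,0]},{"offset":[0.102,-0.022,0.043],"dr":[0.028,0,0]},{"offset":[0,0,0],"dr":[0,0,0]}]'

```text
t: 1.72
tcp_pos: [0.618, 0.201, 0.0552]
tcp_rot: [0.705, 0.002, 0.709, -0.004]
wrist_force: [-0.4, 0.4, 0.2]
width: 0.0786
```

```bash
python3 plan.py 615 205 4 0; python3 - <<'E'
from h import *
for n in("top","side"):
    im=eyes.get_image(n); cv2.imwrite(f"pics/{n}1.png",im[:,:,::-1])
a=cv2.imread("pics/side1.png")[180:330,150:350];b=cv2.imread("pics/top1.png")[110:260,180:380]
cv2.imwrite("pics/c1.png",cv2.resize(np.vstack([a,b]),None,fx=2,fy=2,interpolation=cv2.INTER_CUBIC))
E
```

```text
t 1.73 tcp [618.  201.   55.2] yaw -0.5 tiltx [-0.006 -0.003 -1.   ] w 78.6 F [-0.4  0.4  0.2] q [ 0.19  0.52 -0.03  1.03 -0.    1.77]
D [ -3.    4.  -51.2] dyaw 0.5 min rows 1
[0.128, 0.01, -0.007] [-0.006, -0.004, 0.002]
```

View pics/c1.png

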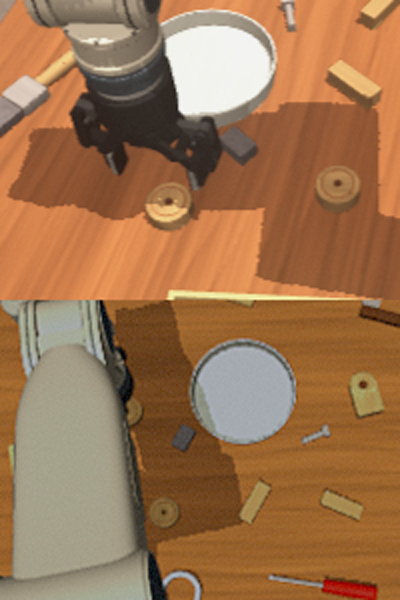

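>>> send_rows --commands '[{"offset":[0.05,0.01,-0.007],"dr":[-0.006,-0.004,0.002]},{"offset":[0.05,0,0],"dr":[0,0,0]},{"offset":[0.018,0,0],"dr":[0,0,0]},{"offset":[0,0,0],"dr":[0,0,0]}]'

```text
t: 2.33
tcp_pos: [0.6174, 0.2097, 0.0193]
tcp_rot: [0.713, -0.002, 0.702, 0.005]
wrist_force: [1.0, -0.3, 0.0]
width: 0.0786
```

```bash
python3 plan.py 615 205 4 0
```

```text
t 2.33 tcp [617.4 209.7  19.3] yaw 0.5 tiltx [ 0.015  0.004 -1.   ] w 78.6 F [ 1.  -0.3  0. ] q [ 0.2   0.54 -0.09  0.92  0.    1.76]
D [ -2.4  -4.7 -15.3] dyaw -0.5 min rows 1
[0.038, -0.012, -0.007] [0.006, 0.01, -0.003]
```

>>> send_rows --commands '[{"offset":[0.025,-0.01,-0.006],"dr":[0.006,0.01,-0.003]},{"offset":[0,0,0],"dr":[0,0,0]}]'

```text
t: 2.58
tcp_pos: [0.6157, 0.2059, 0.0107]
tcp_rot: [0.708, 0.0, 0.707, -0.0]
wrist_force: [0.1, 0.7, -0.0]
width: 0.0786
```

```bash
python3 plan.py 615 205 4 0
```

```text
t 2.58 tcp [615.7 205.9  10.7] yaw -0.0 tiltx [ 0.001 -0.    -1.   ] w 78.6 F [ 0.1  0.7 -0. ] q [ 0.19  0.56 -0.09  0.92 -0.    1.77]
D [-0.7 -0.9 -6.7] dyaw 0.0 min rows 1
[0.017, -0.002, -0.002] [-0.0, 0.001, 0.0]
```

Good alignment; descend the rest and close.

>>> send_rows --commands '[{"offset":[0.016,-0.002,-0.002],"dr":[0,0,0]},{"offset":[0,0,0],"dr":[0,0,0]}]'

```text
t: 2.82
tcp_pos: [0.6151, 0.205, 0.0041]
tcp_rot: [0.708, 0.0, 0.707, -0.0]
wrist_force: [0.4, 0.4, 0.2]
width: 0.0788
```

>>> send_rows --commands '[{"offset":[0,0,0],"dr":[0,0,0]},{"offset":[0,0,0],"dr":[0,0,0]},{"offset":[0,0,0],"dr":[0,0,0]},{"offset":[0,0,0],"dr":[0,0,0]},{"offset":[0,0,0],"dr":[0,0,0]},{"offset":[0,0,0],"dr":[0,0,0]}]' --grip 255 --force 40

```text
t: 3.58
tcp_pos: [0.6153, 0.205, 0.0046]
tcp_rot: [0.708, 0.0, 0.706, -0.0]
wrist_force: [0.5, 0.1, 0.3]
width: 0.0483
```

```bash
python3 plan.py 643 44 80 0
```

```text
t 3.58 tcp [615.3 205.    4.6] yaw -0.1 tiltx [ 0.002 -0.    -1.   ] w 48.3 F [0.5 0.1 0.3] q [ 0.19  0.56 -0.1   0.91 -0.    1.76]
D [  27.7 -161.    75.4] dyaw 0.1 min rows 4
[-0.047, -0.101, 0.018] [-0.0, 0.0, 0.0]
[-0.047, -0.101, 0.017] [-0.0, 0.0, 0.0]
[-0.047, -0.101, 0.017] [-0.0, 0.0, 0.0]
[-0.047, -0.101, 0.017] [-0.0, 0.0, 0.0]
```

>>> send_rows --commands '[{"offset":[-0.07,0,0],"dr":[0,0,0]},{"offset":[-0.09,0,0],"dr":[0,0,0]},{"offset":[-0.03,-0.1,0.017],"dr":[0,0,0]},{"offset":[0,-0.1,0.017],"dr":[0,0,0]},{"offset":[0,-0.1,0.017],"dr":[0,0,0]},{"offset":[0,-0.1,0.017],"dr":[0,0,0]},{"offset":[0,0,0],"dr":[0,0,0]}]'

```text
t: 4.45
tcp_pos: [0.643, 0.0411, 0.0829]
tcp_rot: [0.708, -0.001, 0.706, 0.0]
wrist_force: [0.0, 0.7, -0.3]
width: 0.0487
```

```bash
python3 plan.py 643 44 45 0; cat > pic.py <<'E'
from h import *
import sys
# pic.py tag n u0 v0 u1 v1 scale
t,n=sys.argv[1:3];u0,v0,u1,v1=map(int,sys.argv[3:7])
im=eyes.get_image(n)[:,:,::-1];cv2.imwrite(f"pics/{n}_{t}.png",im)
c=im[v0:v1,u0:u1];f=min(780/c.shape[1],580/c.shape[0],4)
cv2.imwrite(f"pics/c_{t}.png",cv2.resize(c,None,fx=f,fy=f,interpolation=cv2.INTER_CUBIC))
E
python3 pic.py w1 side 150 100 370 320
```

```text
t 4.45 tcp [643.   41.1  82.9] yaw 0.1 tiltx [ 0.002 -0.001 -1.   ] w 48.7 F [ 0.   0.7 -0.3] q [-0.07  0.49 -0.01  1.07 -0.    1.5 ]
D [ -0.    2.9 -37.9] dyaw -0.1 min rows 1
[0.095, 0.007, -0.0] [0.001, 0.001, 0.001]
```

View pics/c_w1.png

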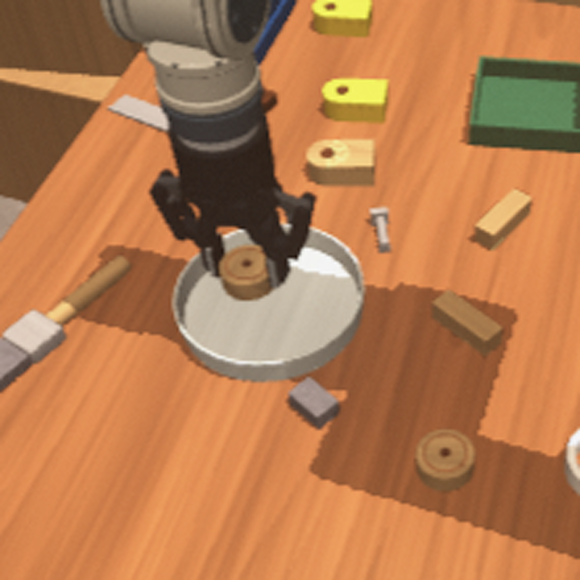

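The wheel is held level above the pan, at about (243,200) in the full image. Lower it to the pan floor.

>>> send_rows --commands '[{"offset":[0.06,0.007,0],"dr":[0,0,0]},{"offset":[0.06,0,0],"dr":[0,0,0]},{"offset":[0.03,0,0],"dr":[0,0,0]},{"offset":[0,0,0],"dr":[0,0,0]},{"offset":[0,0,0],"dr":[0,0,0]}]'

```text
t: 5.12
tcp_pos: [0.6428, 0.0496, 0.0227]
tcp_rot: [0.708, -0.002, 0.706, 0.002]
wrist_force: [0.2, -0.2, -0.9]
width: 0.0485
```

```bash
python3 plan.py 643 44 9.5 0
```

```text
t 5.12 tcp [642.8  49.6  22.7] yaw 0.3 tiltx [ 0.003  0.001 -1.   ] w 48.5 F [ 0.2 -0.2 -0.9] q [-0.05  0.54 -0.09  0.94  0.    1.51]
D [  0.2  -5.6 -13.2] dyaw -0.3 min rows 1
[0.033, -0.014, 0.0] [0.004, 0.002, -0.0]
```

>>> send_rows --commands '[{"offset":[0.025,-0.01,0],"dr":[0.003,0,0]},{"offset":[0,0,0],"dr":[0,0,0]},{"offset":[0,0,0],"dr":[0,0,0]}]'

```text
t: 5.5
tcp_pos: [0.6437, 0.0453, 0.0135]
tcp_rot: [0.709, -0.0, 0.705, 0.001]
wrist_force: [-0.4, 0.1, -0.5]
width: 0.0482
```

```bash
python3 plan.py 643 44 9 0
```

```text
t 5.5 tcp [643.7  45.3  13.5] yaw 0.1 tiltx [ 0.006  0.    -1.   ] w 48.2 F [-0.4  0.1 -0.5] q [-0.06  0.54 -0.11  0.91  0.    1.51]
D [-0.7 -1.3 -4.5] dyaw -0.1 min rows 1
[0.011, -0.003, -0.002] [0.001, 0.004, -0.0]
```

>>> send_rows --commands '[{"offset":[0.01,-0.003,0],"dr":[0,0.003,0]},{"offset":[0,0,0],"dr":[0,0,0]}]'

```text
t: 5.75
tcp_pos: [0.6438, 0.0439, 0.0095]
tcp_rot: [0.707, -0.0, 0.707, 0.0]
wrist_force: [0.4, -0.2, -1.0]
width: 0.048
```

>>> send_rows --commands '[{"offset":[0,0,0],"dr":[0,0,0]},{"offset":[0,0,0],"dr":[0,0,0]},{"offset":[0,0,0],"dr":[0,0,0]},{"offset":[-0.06,0,0],"dr":[0,0,0]},{"offset":[-0.1,0,0],"dr":[0,0,0]},{"offset":[-0.05,0,0],"dr":[0,0,0]}]' --grip 70

```text
t: 6.5
tcp_pos: [0.6427, 0.044, 0.0939]
tcp_rot: [0.706, -0.0, 0.708, 0.001]
wrist_force: [1.5, -0.8, 0.5]
width: 0.0619
```

```bash
python3 plan.py 442 143 60 0 5
```

```text
t 6.5 tcp [642.7  44.   93.9] yaw 0.1 tiltx [-0.003  0.001 -1.   ] w 61.9 F [ 1.5 -0.8  0.5] q [-0.06  0.48  0.01  1.1   0.    1.51]
D [-200.7   99.   -33.9] dyaw -0.1 min rows 5
[0.017, 0.05, -0.1] [0.0, -0.0, -0.0]
[0.017, 0.05, -0.1] [0.0, -0.0, -0.0]
[0.017, 0.05, -0.1] [0.0, -0.0, -0.0]
[0.017, 0.05, -0.1] [0.0, -0.0, -0.0]
[0.017, 0.05, -0.1] [0.0, -0.0, -0.0]
```

>>> send_rows --commands '[{"offset":[-0.01,0.05,-0.1],"dr":[0,0,0]},{"offset":[0,0.05,-0.1],"dr":[0,0,0]},{"offset":[0.017,0.05,-0.1],"dr":[0,0,0]},{"offset":[0.03,0.05,-0.1],"dr":[0,0,0]},{"offset":[0.04,0.05,-0.1],"dr":[0,0,0]},{"offset":[0,0,0],"dr":[0,0,0]},{"offset":[0,0,0],"dr":[0,0,0]}]' --grip 20

```text
t: 7.38
tcp_pos: [0.439, 0.1462, 0.0654]
tcp_rot: [0.709, 0.0, 0.705, 0.001]
wrist_force: [-0.5, 0.6, 0.5]
width: 0.0787
```

```bash
python3 plan.py 442 143 4 0 4;python3 pic.py w2 side 150 100 370 320
```

```text
t 7.38 tcp [439.  146.2  65.4] yaw 0.0 tiltx [ 0.006  0.001 -1.   ] w 78.7 F [-0.5  0.6  0.5] q [ 0.14  0.22 -0.48  0.86  0.    1.71]
D [  3.   -3.2 -61.4] dyaw -0.0 min rows 2
[0.038, -0.002, 0.002] [0.0, 0.001, -0.0]
[0.038, -0.002, 0.002] [0.0, 0.001, -0.0]
[0.038, -0.002, 0.002] [0.0, 0.001, -0.0]
[0.038, -0.002, 0.002] [0.0, 0.001, -0.0]
```

View pics/c_w2.png

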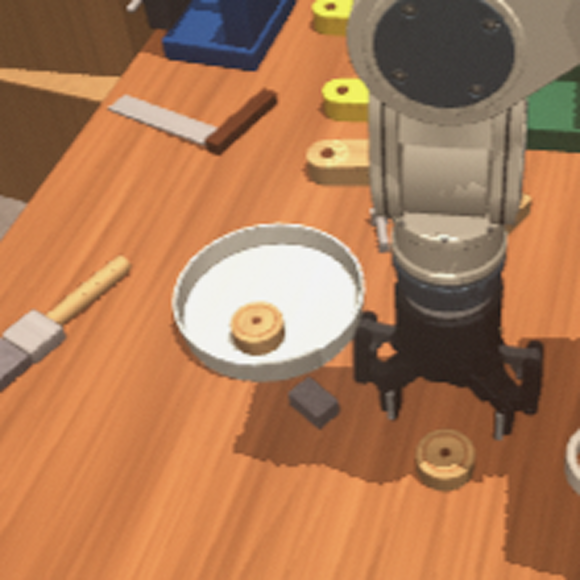

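Wheel A lies flat in the pan at crop (257,325). The gripper is over wheel B, so descend.

>>> send_rows --commands '[{"offset":[0.045,-0.002,0.002],"dr":[0,0,0]},{"offset":[0.045,-0.002,0.002],"dr":[0,0,0]},{"offset":[0.04,-0.002,0.001],"dr":[0,0,0]},{"offset":[0,0,0],"dr":[0,0,0]},{"offset":[0,0,0],"dr":[0,0,0]}]'

```text
t: 8.05
tcp_pos: [0.4479, 0.1419, 0.0137]
tcp_rot: [0.711, 0.002, 0.703, -0.001]
wrist_force: [0.2, 0.5, 0.0]
width: 0.0788
```

```bash
python3 plan.py 442 143 4 0 1
```

```text
t 8.05 tcp [447.9 141.9  13.7] yaw -0.2 tiltx [ 0.01   0.002 -1.   ] w 78.8 F [0.2 0.5 0. ] q [ 0.13  0.3  -0.54  0.72  0.    1.7 ]
D [-5.9  1.1 -9.7] dyaw 0.2 min rows 1
[0.024, 0.003, -0.015] [-0.003, 0.007, -0.001]
```

>>> send_rows --commands '[{"offset":[0.022,0.003,-0.014],"dr":[-0.003,0.007,0]},{"offset":[0,0,0],"dr":[0,0,0]},{"offset":[0,0,0],"dr":[0,0,0]}]'

```text
t: 8.43
tcp_pos: [0.4429, 0.1432, 0.0053]
tcp_rot: [0.707, 0.0, 0.707, 0.001]
wrist_force: [-0.6, -0.2, -0.3]
width: 0.0788
```

>>> send_rows --commands '[{"offset":[0,0,0],"dr":[0,0,0]},{"offset":[0,0,0],"dr":[0,0,0]},{"offset":[0,0,0],"dr":[0,0,0]},{"offset":[0,0,0],"dr":[0,0,0]},{"offset":[0,0,0],"dr":[0,0,0]},{"offset":[0,0,0],"dr":[0,0,0]}]' --grip 255

```text
t: 9.18
tcp_pos: [0.4432, 0.1434, 0.0062]
tcp_rot: [0.708, 0.0, 0.706, 0.001]
wrist_force: [0.7, 0.5, -0.4]
width: 0.0479
```

```bash
python3 plan.py 643 -28 90 0 6
```

```text
t 9.18 tcp [443.2 143.4   6.2] yaw 0.1 tiltx [ 0.002  0.002 -1.   ] w 47.9 F [ 0.7  0.5 -0.4] q [ 0.13  0.3  -0.56  0.71  0.    1.7 ]
D [ 199.8 -171.4   83.8] dyaw -0.1 min rows 6
[-0.035, -0.071, 0.083] [0.0, 0.0, -0.0]
[-0.035, -0.071, 0.083] [0.0, 0.0, -0.0]
[-0.035, -0.071, 0.083] [0.0, 0.0, -0.0]
[-0.035, -0.071, 0.083] [0.0, 0.0, -0.0]
[-0.035, -0.071, 0.083] [0.0, 0.0, -0.0]
[-0.035, -0.071, 0.083] [0.0, 0.0, -0.0]
```

>>> send_rows --commands '[{"offset":[-0.1,0,0],"dr":[0,0,0]},{"offset":[-0.1,-0.07,0.083],"dr":[0,0,0]},{"offset":[-0.01,-0.072,0.083],"dr":[0,0,0]},{"offset":[0,-0.072,0.083],"dr":[0,0,0]},{"offset":[0,-0.072,0.083],"dr":[0,0,0]},{"offset":[0,-0.072,0.083],"dr":[0,0,0]},{"offset":[0,-0.072,0.083],"dr":[0,0,0]},{"offset":[0,0,0],"dr":[0,0,0]},{"offset":[0,0,0],"dr":[0,0,0]}]'

```text
t: 10.3
tcp_pos: [0.6475, -0.0337, 0.0911]
tcp_rot: [0.707, -0.0, 0.707, 0.002]
wrist_force: [-0.9, 0.1, -0.3]
width: 0.0481
```

```bash
python3 plan.py 643 -28 11 0 4
```

```text
t 10.3 tcp [647.5 -33.7  91.1] yaw 0.2 tiltx [-0.     0.002 -1.   ] w 48.1 F [-0.9  0.1 -0.3] q [-0.18  0.49  0.02  1.1   0.    1.39]
D [ -4.5   5.7 -80.1] dyaw -0.2 min rows 2
[0.05, 0.003, -0.003] [0.0, -0.0, -0.0]
[0.05, 0.004, -0.003] [0.0, -0.0, -0.0]
[0.05, 0.004, -0.003] [0.0, -0.0, -0.0]
[0.05, 0.004, -0.003] [0.0, -0.0, -0.0]
```

>>> send_rows --commands '[{"offset":[0.05,0.003,-0.003],"dr":[0,0,0]},{"offset":[0.05,0.003,-0.003],"dr":[0,0,0]},{"offset":[0.05,0.003,-0.003],"dr":[0,0,0]},{"offset":[0.03,0.001,0],"dr":[0,0,0]},{"offset":[0,0,0],"dr":[0,0,0]},{"offset":[0,0,0],"dr":[0,0,0]}]'

```text
t: 11.05
tcp_pos: [0.6408, -0.0252, 0.0194]
tcp_rot: [0.707, -0.002, 0.707, 0.003]
wrist_force: [0.2, -1.2, 0.4]
width: 0.0485
```

```bash
python3 plan.py 643 -28 11 0 1
```

```text
t 11.05 tcp [640.8 -25.2  19.4] yaw 0.4 tiltx [ 0.     0.002 -1.   ] w 48.5 F [ 0.2 -1.2  0.4] q [-0.17  0.54 -0.1   0.93  0.    1.39]
D [ 2.2 -2.8 -8.4] dyaw -0.4 min rows 1
[0.021, -0.007, 0.005] [0.005, 0.0, -0.001]
```

>>> send_rows --commands '[{"offset":[0.02,-0.006,0.004],"dr":[0.003,0,0]},{"offset":[0,0,0],"dr":[0,0,0]},{"offset":[0,0,0],"dr":[0,0,0]}]'

```text
t: 11.42
tcp_pos: [0.6434, -0.028, 0.0122]
tcp_rot: [0.708, -0.0, 0.706, 0.001]
wrist_force: [-0.1, 0.5, 0.0]
width: 0.048
```

>>> send_rows --commands '[{"offset":[0,0,0],"dr":[0,0,0]},{"offset":[0,0,0],"dr":[0,0,0]},{"offset":[0,0,0],"dr":[0,0,0]},{"offset":[-0.06,0,0],"dr":[0,0,0]},{"offset":[-0.1,0,0],"dr":[0,0,0]},{"offset":[-0.05,0,0],"dr":[0,0,0]}]' --grip 70

```text
t: 12.18
tcp_pos: [0.6422, -0.0281, 0.0968]
tcp_rot: [0.707, 0.0, 0.707, 0.001]
wrist_force: [-0.4, 0.2, -0.5]
width: 0.0619
```

```bash
python3 plan.py 455 -8 70 60
```

```text
t 12.18 tcp [642.2 -28.1  96.8] yaw 0.1 tiltx [-0.001  0.002 -1.   ] w 61.9 F [-0.4  0.2 -0.5] q [-0.18  0.48  0.01  1.1   0.    1.39]
D [-187.2   20.1  -26.8] dyaw 59.9 min rows 7
[0.01, 0.007, -0.067] [-0.095, 0.0, -0.0]
[0.01, 0.017, -0.065] [-0.095, 0.0, -0.0]
[0.01, 0.027, -0.062] [-0.095, 0.0, -0.0]
[0.01, 0.036, -0.057] [-0.095, 0.0, -0.0]
[0.01, 0.044, -0.051] [-0.095, 0.0, -0.0]
[0.01, 0.051, -0.044] [-0.095, 0.0, -0.0]
[0.01, 0.057, -0.036] [-0.095, 0.0, -0.0]
```

>>> send_rows --commands '[{"offset":[0.0,0.007,-0.067],"dr":[-0.095,0,0]},{"offset":[0.01,0.017,-0.065],"dr":[-0.095,0,0]},{"offset":[0.01,0.027,-0.062],"dr":[-0.095,0,0]},{"offset":[0.01,0.036,-0.057],"dr":[-0.095,0,0]},{"offset":[0.01,0.044,-0.051],"dr":[-0.095,0,0]},{"offset":[0.015,0.051,-0.044],"dr":[-0.095,0,0]},{"offset":[0.015,0.057,-0.036],"dr":[-0.095,0,0]},{"offset":[0,0,0],"dr":[0,0,0]},{"offset":[0,0,0],"dr":[0,0,0]}]'

```text
t: 13.3
tcp_pos: [0.4507, -0.0096, 0.0708]
tcp_rot: [0.609, -0.364, 0.604, 0.362]
wrist_force: [-0.2, 0.6, 0.8]
width: 0.062
```

```bash
python3 plan.py 455 -8 4 60 3;python3 pic.py b1 side 200 80 420 300
```

```text
t 13.3 tcp [450.7  -9.6  70.8] yaw 61.8 tiltx [ 0.007  0.001 -1.   ] w 62.0 F [-0.2  0.6  0.8] q [-0.21  0.2  -0.5   0.87  0.    0.28]
D [  4.3   1.6 -66.8] dyaw -1.8 min rows 2
[0.056, -0.002, 0.003] [0.007, 0.001, 0.001]
[0.056, -0.002, 0.003] [0.007, 0.001, 0.001]
[0.056, -0.002, 0.003] [0.007, 0.001, 0.001]
```

View pics/c_b1.png

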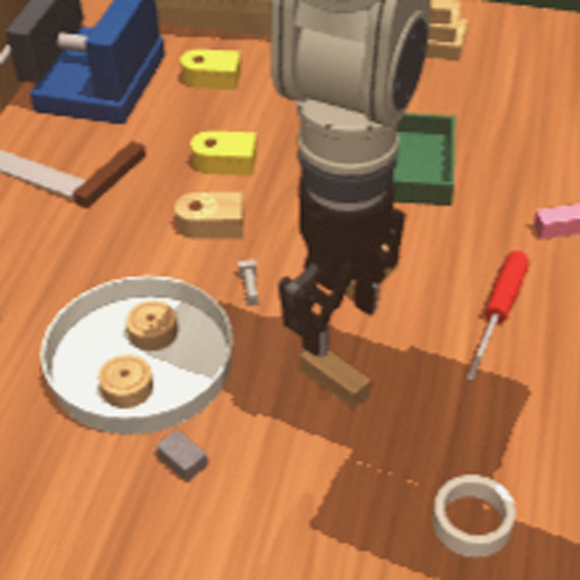

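Both wheels lie flat in the pan at crop (152,325) and (126,380). The jaws straddle bar A at the correct yaw, so descend.

>>> send_rows --commands '[{"offset":[0.05,-0.002,0.003],"dr":[0.007,0,0]},{"offset":[0.05,-0.002,0.003],"dr":[0.007,0,0]},{"offset":[0.045,-0.002,0.003],"dr":[0.007,0,0]},{"offset":[0,0,0],"dr":[0,0,0]},{"offset":[0,0,0],"dr":[0,0,0]}]'

```text
t: 13.98
tcp_pos: [0.4599, -0.0083, 0.0125]
tcp_rot: [0.617, -0.353, 0.61, 0.35]
wrist_force: [-0.0, -0.4, -1.4]
width: 0.0617
```

```bash
python3 plan.py 455 -8 4 60 1
```

```text
t 13.97 tcp [459.9  -8.3  12.5] yaw 59.6 tiltx [ 0.01  0.   -1.  ] w 61.7 F [-0.  -0.4 -1.4] q [-0.2   0.28 -0.57  0.71  0.    0.33]
D [-4.9  0.3 -8.5] dyaw 0.4 min rows 1
[0.021, 0.011, -0.006] [-0.004, 0.003, 0.006]
```

>>> send_rows --commands '[{"offset":[0.021,0.011,-0.006],"dr":[-0.004,0.003,0.006]},{"offset":[0,0,0],"dr":[0,0,0]},{"offset":[0,0,0],"dr":[0,0,0]}]'

```text
t: 14.35
tcp_pos: [0.4555, -0.0083, 0.0047]
tcp_rot: [0.613, -0.354, 0.612, 0.353]
wrist_force: [-0.5, -0.4, -0.0]
width: 0.0623
```

>>> send_rows --commands '[{"offset":[0,0,0],"dr":[0,0,0]},{"offset":[0,0,0],"dr":[0,0,0]},{"offset":[0,0,0],"dr":[0,0,0]},{"offset":[0,0,0],"dr":[0,0,0]},{"offset":[0,0,0],"dr":[0,0,0]},{"offset":[0,0,0],"dr":[0,0,0]},{"offset":[0,0,0],"dr":[0,0,0]}]' --grip 255

```text
t: 15.22
tcp_pos: [0.4558, -0.0084, 0.0052]
tcp_rot: [0.613, -0.354, 0.612, 0.353]
wrist_force: [0.0, 0.3, 0.7]
width: 0.0229
```

```bash
python3 -c "
import numpy as np
c,s=np.cos(np.radians(9.8)),np.sin(np.radians(9.8))
for d in(-48,48): print(457.5+d*c,334.5+d*s)"
python3 plan.py 505 343 100 99.8 
```

```text
410.2004208727925 326.32994404003045
504.7995791272075 342.67005595996955
t 15.22 tcp [455.8  -8.4   5.2] yaw 60.0 tiltx [ 0.002  0.    -1.   ] w 22.9 F [0.  0.3 0.7] q [-0.2   0.29 -0.58  0.7   0.    0.32]
D [ 49.2 351.4  94.8] dyaw 39.8 min rows 7
[-0.034, 0.047, 0.118] [-0.063, 0.0, 0.0]
[-0.034, 0.036, 0.122] [-0.063, 0.0, 0.0]
[-0.034, 0.023, 0.125] [-0.063, 0.0, 0.0]
[-0.034, 0.011, 0.126] [-0.063, 0.0, 0.0]
[-0.034, -0.002, 0.127] [-0.063, 0.0, 0.0]
[-0.034, -0.014, 0.126] [-0.063, 0.0, 0.0]
[-0.034, -0.027, 0.124] [-0.063, 0.0, 0.0]
```

>>> send_rows --commands '[{"offset":[-0.11,0,0],"dr":[0,0,0]},{"offset":[-0.12,0.047,0.118],"dr":[-0.063,0,0]},{"offset":[-0.01,0.036,0.122],"dr":[-0.063,0,0]},{"offset":[0,0.023,0.125],"dr":[-0.063,0,0]},{"offset":[0,0.011,0.126],"dr":[-0.063,0,0]},{"offset":[0,-0.002,0.127],"dr":[-0.063,0,0]},{"offset":[0,-0.014,0.126],"dr":[-0.063,0,0]},{"offset":[0,-0.027,0.124],"dr":[-0.063,0,0]},{"offset":[0,0,0],"dr":[0,0,0]},{"offset":[0,0,0],"dr":[0,0,0]}]'

```text
t: 16.48
tcp_pos: [0.5044, 0.3498, 0.0993]
tcp_rot: [-0.451, 0.545, -0.45, -0.544]
wrist_force: [-0.4, -0.6, 0.3]
width: 0.0228
```

```bash
python3 plan.py 505 343 50 99.8 2;python3 pic.py b2 side 180 180 400 400
```

```text
t 16.48 tcp [504.4 349.8  99.3] yaw 100.8 tiltx [ 0.002  0.001 -1.   ] w 22.8 F [-0.4 -0.6  0.3] q [ 0.47  0.43 -0.07  1.07 -0.    0.28]
D [  0.6  -6.8 -49.3] dyaw -1.0 min rows 1
[0.062, 0.001, -0.008] [0.005, 0.0, 0.001]
[0.062, 0.001, -0.008] [0.005, 0.0, 0.001]
```

View pics/c_b2.png

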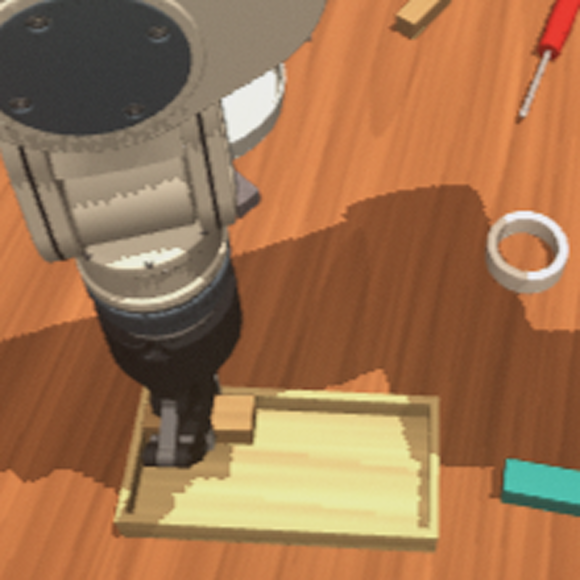

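The bar is held lengthwise above the trough, with its end face at crop (233,418). Lower it.

>>> send_rows --commands '[{"offset":[0.05,0.001,-0.008],"dr":[0.005,0,0]},{"offset":[0.05,0.001,-0.008],"dr":[0.005,0,0]},{"offset":[0.05,0,0],"dr":[0,0,0]},{"offset":[0.05,0,0],"dr":[0,0,0]},{"offset":[0,0,0],"dr":[0,0,0]},{"offset":[0,0,0],"dr":[0,0,0]}]'

```text
t: 17.27
tcp_pos: [0.5064, 0.3361, 0.0198]
tcp_rot: [-0.46, 0.539, -0.457, -0.537]
wrist_force: [0.2, 0.4, -0.1]
width: 0.0232
```

```bash
python3 plan.py 505 343 12 99.8 1
```

```text
t 17.27 tcp [506.4 336.1  19.8] yaw 99.2 tiltx [ 0.004  0.001 -1.   ] w 23.2 F [ 0.2  0.4 -0.1] q [ 0.45  0.49 -0.2   0.88 -0.    0.29]
D [-1.4  6.9 -7.8] dyaw 0.6 min rows 1
[0.02, 0.001, 0.018] [-0.007, 0.0, 0.003]
```

>>> send_rows --commands '[{"offset":[0.018,0.001,0.016],"dr":[-0.005,0,0.002]},{"offset":[0,0,0],"dr":[0,0,0]},{"offset":[0,0,0],"dr":[0,0,0]}]'

```text
t: 17.65
tcp_pos: [0.5058, 0.3429, 0.0141]
tcp_rot: [-0.458, 0.541, -0.455, -0.54]
wrist_force: [0.7, -0.6, -0.6]
width: 0.0229
```

>>> send_rows --commands '[{"offset":[0,0,0],"dr":[0,0,0]},{"offset":[0,0,0],"dr":[0,0,0]},{"offset":[0,0,0],"dr":[0,0,0]},{"offset":[-0.06,0,0],"dr":[0,0,0]},{"offset":[-0.1,0,0],"dr":[0,0,0]},{"offset":[-0.05,0,0],"dr":[0,0,0]}]' --grip 140

```text
t: 18.4
tcp_pos: [0.5045, 0.3424, 0.0988]
tcp_rot: [-0.456, 0.54, -0.456, -0.54]
wrist_force: [0.9, -0.4, -0.3]
width: 0.0384
```

```bash
python3 plan.py 447 -153 75 154.3 10
```

```text
t 18.4 tcp [504.5 342.4  98.8] yaw 99.6 tiltx [ 0. -0. -1.] w 38.4 F [ 0.9 -0.4 -0.3] q [ 0.46  0.42 -0.08  1.07 -0.    0.29]
D [ -57.5 -495.4  -23.8] dyaw 54.7 min rows 10
[0.006, 0.035, -0.12] [-0.061, -0.0, 0.0]
[0.006, 0.046, -0.116] [-0.061, -0.0, 0.0]
[0.006, 0.057, -0.111] [-0.061, -0.0, 0.0]
[0.006, 0.067, -0.105] [-0.061, -0.0, 0.0]
[0.006, 0.077, -0.098] [-0.061, -0.0, 0.0]
[0.006, 0.086, -0.09] [-0.061, -0.0, 0.0]
[0.006, 0.094, -0.082] [-0.061, -0.0, 0.0]
[0.006, 0.102, -0.072] [-0.061, -0.0, 0.0]
[0.006, 0.108, -0.062] [-0.061, -0.0, 0.0]
[0.006, 0.113, -0.052] [-0.061, -0.0, 0.0]
```

>>> send_rows --commands '[{"offset":[0,0.035,-0.12],"dr":[-0.061,0,0]},{"offset":[0,0.046,-0.116],"dr":[-0.061,0,0]},{"offset":[0,0.057,-0.111],"dr":[-0.061,0,0]},{"offset":[0.006,0.067,-0.105],"dr":[-0.061,0,0]},{"offset":[0.006,0.077,-0.098],"dr":[-0.061,0,0]},{"offset":[0.006,0.086,-0.09],"dr":[-0.061,0,0]},{"offset":[0.006,0.094,-0.082],"dr":[-0.061,0,0]},{"offset":[0.01,0.102,-0.072],"dr":[-0.061,0,0]},{"offset":[0.01,0.108,-0.062],"dr":[-0.061,0,0]},{"offset":[0.01,0.113,-0.052],"dr":[-0.061,0,0]}]' --grip 70

```text
t: 19.65
tcp_pos: [0.456, -0.1654, 0.0795]
tcp_rot: [-0.144, 0.696, -0.142, -0.689]
wrist_force: [1.2, -0.3, -0.6]
width: 0.0621
```

>>> send_rows --commands '[{"offset":[0,0,0],"dr":[0,0,0]},{"offset":[0,0,0],"dr":[0,0,0]},{"offset":[0,0,0],"dr":[0,0,0]}]'

```text
t: 20.02
tcp_pos: [0.4555, -0.1676, 0.0794]
tcp_rot: [-0.146, 0.696, -0.144, -0.689]
wrist_force: [-0.5, 0.9, 1.2]
width: 0.0621
```

```bash
python3 plan.py 447 -153 4 154.3 4;python3 pic.py b3 side 200 80 420 400
```

```text
t 20.02 tcp [ 455.5 -167.6   79.4] yaw 156.4 tiltx [ 0.011  0.001 -1.   ] w 62.1 F [-0.5  0.9  1.2] q [-0.53  0.24 -0.41  0.91  0.01 -1.69]
D [ -8.5  14.6 -75.4] dyaw -2.1 min rows 2
[0.047, -0.006, 0.009] [0.006, -0.001, 0.001]
[0.047, -0.006, 0.009] [0.006, -0.001, 0.001]
[0.047, -0.006, 0.009] [0.006, -0.001, 0.001]
[0.047, -0.006, 0.009] [0.006, -0.001, 0.001]
```

View pics/c_b3.png

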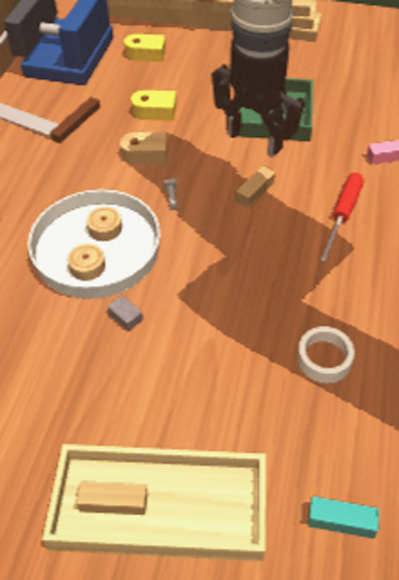

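Bar A lies flat and lengthwise in the trough at crop (112,497). Next I'll centre over bar B and descend.

>>> send_rows --commands '[{"offset":[0.03,-0.023,0.034],"dr":[0.02,0,0]},{"offset":[0,0,0],"dr":[0,0,0]},{"offset":[0,0,0],"dr":[0,0,0]}]'

```text
t: 20.45
tcp_pos: [0.4479, -0.1516, 0.0681]
tcp_rot: [-0.155, 0.694, -0.153, -0.686]
wrist_force: [0.0, -0.5, -0.3]
width: 0.0621
```

```bash
python3 plan.py 447 -153 4 154.3 3
```

```text
t 20.45 tcp [ 447.9 -151.6   68.1] yaw 154.8 tiltx [ 0.012 -0.    -1.   ] w 62.1 F [ 0.  -0.5 -0.3] q [-0.51  0.23 -0.46  0.87  0.01 -1.64]
D [ -0.9  -1.4 -64.1] dyaw -0.5 min rows 2
[0.053, 0.002, 0.001] [0.002, -0.002, 0.001]
[0.053, 0.002, 0.001] [0.002, -0.002, 0.001]
[0.053, 0.001, 0.0] [0.002, -0.002, 0.001]
```

>>> send_rows --commands '[{"offset":[0.05,0.002,0.001],"dr":[0.004,-0.004,0.002]},{"offset":[0.05,0,0],"dr":[0,0,0]},{"offset":[0.045,0,0],"dr":[0,0,0]},{"offset":[0,0,0],"dr":[0,0,0]},{"offset":[0,0,0],"dr":[0,0,0]}]'

```text
t: 21.08
tcp_pos: [0.4514, -0.1538, 0.0116]
tcp_rot: [-0.155, 0.694, -0.155, -0.686]
wrist_force: [-0.6, -0.5, 0.2]
width: 0.0622
```

```bash
python3 plan.py 447 -153 4 154.3 1
```

```text
t 21.07 tcp [ 451.4 -153.8   11.6] yaw 154.7 tiltx [ 0.01  -0.003 -1.   ] w 62.2 F [-0.6 -0.5  0.2] q [-0.51  0.31 -0.53  0.72  0.   -1.63]
D [-4.4  0.8 -7.6] dyaw -0.4 min rows 1
[0.019, 0.003, 0.011] [0.004, -0.007, 0.001]
```

>>> send_rows --commands '[{"offset":[0.019,0.003,0.011],"dr":[0.004,-0.007,0]},{"offset":[0,0,0],"dr":[0,0,0]},{"offset":[0,0,0],"dr":[0,0,0]}]'

```text
t: 21.45
tcp_pos: [0.4475, -0.1535, 0.0048]
tcp_rot: [-0.158, 0.69, -0.157, -0.689]
wrist_force: [0.0, 1.0, -0.1]
width: 0.0619
```

>>> send_rows --commands '[{"offset":[0,0,0],"dr":[0,0,0]},{"offset":[0,0,0],"dr":[0,0,0]},{"offset":[0,0,0],"dr":[0,0,0]},{"offset":[0,0,0],"dr":[0,0,0]},{"offset":[0,0,0],"dr":[0,0,0]},{"offset":[0,0,0],"dr":[0,0,0]},{"offset":[0,0,0],"dr":[0,0,0]}]' --grip 255

```text
t: 22.32
tcp_pos: [0.4477, -0.1536, 0.0053]
tcp_rot: [-0.157, 0.69, -0.157, -0.689]
wrist_force: [-0.3, -0.0, 0.8]
width: 0.0236
```

>>> send_rows --commands '[{"offset":[-0.08,0,0],"dr":[0,0,0]},{"offset":[-0.1,0,0],"dr":[0,0,0]},{"offset":[-0.06,0,0],"dr":[0,0,0]},{"offset":[0,0,0],"dr":[0,0,0]}]'

```text
t: 22.82
tcp_pos: [0.4469, -0.1533, 0.1031]
tcp_rot: [0.158, -0.689, 0.157, 0.689]
wrist_force: [0.3, -0.0, -1.2]
width: 0.0234
```

```bash
python3 plan.py 410 326 110 99.8 10
```

```text
t 22.82 tcp [ 446.9 -153.3  103.1] yaw 154.3 tiltx [ 0.     0.001 -1.   ] w 23.4 F [ 0.3 -0.  -1.2] q [-0.51  0.21 -0.39  0.97  0.   -1.63]
D [-36.9 479.3   6.9] dyaw -54.5 min rows 9
[-0.002, -0.104, 0.06] [0.061, 0.0, 0.0]
[-0.002, -0.098, 0.07] [0.061, 0.0, 0.0]
[-0.002, -0.091, 0.079] [0.061, 0.0, 0.0]
[-0.002, -0.083, 0.087] [0.061, 0.0, 0.0]
[-0.002, -0.074, 0.095] [0.061, 0.0, 0.0]
[-0.002, -0.065, 0.101] [0.061, 0.0, 0.0]
[-0.002, -0.055, 0.107] [0.061, 0.0, 0.0]
[-0.002, -0.045, 0.112] [0.061, 0.0, 0.0]
[-0.002, -0.034, 0.115] [0.061, 0.0, 0.0]
[-0.002, -0.023, 0.118] [0.061, 0.0, 0.0]
```

>>> send_rows --commands '[{"offset":[0,-0.104,0.06],"dr":[0.061,0,0]},{"offset":[0,-0.098,0.07],"dr":[0.061,0,0]},{"offset":[0,-0.091,0.079],"dr":[0.061,0,0]},{"offset":[0,-0.083,0.087],"dr":[0.061,0,0]},{"offset":[0,-0.074,0.095],"dr":[0.061,0,0]},{"offset":[0,-0.065,0.101],"dr":[0.061,0,0]},{"offset":[0,-0.055,0.107],"dr":[0.061,0,0]},{"offset":[0,-0.045,0.112],"dr":[0.061,0,0]},{"offset":[0,-0.034,0.115],"dr":[0.061,0,0]},{"offset":[0,-0.02,0.09],"dr":[0.05,0,0]}]'

```text
t: 24.08
tcp_pos: [0.4158, 0.3273, 0.0923]
tcp_rot: [0.46, -0.532, 0.465, 0.538]
wrist_force: [0.3, -1.0, -0.0]
width: 0.0235
```

>>> send_rows --commands '[{"offset":[0,0,0],"dr":[0,0,0]},{"offset":[0,0,0],"dr":[0,0,0]},{"offset":[0,0,0],"dr":[0,0,0]}]'

```text
t: 24.45
tcp_pos: [0.4142, 0.3278, 0.089]
tcp_rot: [0.457, -0.532, 0.466, 0.539]
wrist_force: [-0.6, 0.2, -0.3]
width: 0.0232
```

```bash
python3 plan.py 410 326 60 99.8 1
```

```text
t 24.45 tcp [414.2 327.8  89. ] yaw 98.5 tiltx [-0.015 -0.003 -1.   ] w 23.2 F [-0.6  0.2 -0.3] q [ 0.51  0.31 -0.28  0.99  0.    0.36]
D [ -4.2  -1.8 -29. ] dyaw 1.3 min rows 1
[0.073, 0.01, -0.003] [-0.015, -0.0, -0.01]
```

>>> send_rows --commands '[{"offset":[0.06,0.01,-0.003],"dr":[-0.015,0,-0.01]},{"offset":[0.05,0,0],"dr":[0,0,0]},{"offset":[0.05,0,0],"dr":[0,0,0]},{"offset":[0,0,0],"dr":[0,0,0]},{"offset":[0,0,0],"dr":[0,0,0]}]'

```text
t: 25.08
tcp_pos: [0.4115, 0.3216, 0.0247]
tcp_rot: [-0.457, 0.541, -0.456, -0.539]
wrist_force: [-0.7, 0.2, -1.3]
width: 0.0231
```

```bash
python3 plan.py 410 326 12 99.8 1
```

```text
t 25.07 tcp [411.5 321.6  24.7] yaw 99.6 tiltx [ 0.002 -0.    -1.   ] w 23.1 F [-0.7  0.2 -1.3] q [ 0.5   0.36 -0.4   0.81 -0.    0.34]
D [ -1.5   4.4 -12.7] dyaw 0.2 min rows 1
[0.032, 0.002, 0.012] [-0.002, -0.0, 0.001]
```

>>> send_rows --commands '[{"offset":[0.029,0.002,0.011],"dr":[0,0,0]},{"offset":[0,0,0],"dr":[0,0,0]},{"offset":[0,0,0],"dr":[0,0,0]}]'

```text
t: 25.45
tcp_pos: [0.4108, 0.3262, 0.0138]
tcp_rot: [-0.458, 0.541, -0.455, -0.539]
wrist_force: [-0.4, -0.8, -0.1]
width: 0.023
```

```bash
python3 plan.py 410 326 12 99.8 1
```

```text
t 25.45 tcp [410.8 326.2  13.8] yaw 99.6 tiltx [ 0.004  0.001 -1.   ] w 23.0 F [-0.4 -0.8 -0.1] q [ 0.51  0.37 -0.41  0.78 -0.    0.35]
D [-0.8 -0.2 -1.8] dyaw 0.2 min rows 1
[0.005, 0.002, -0.0] [-0.003, 0.0, 0.003]
```

>>> send_rows --commands '[{"offset":[0.003,0.001,0],"dr":[0,0,0]},{"offset":[0,0,0],"dr":[0,0,0]}]'

```text
t: 25.7
tcp_pos: [0.4104, 0.3264, 0.0128]
tcp_rot: [-0.458, 0.541, -0.455, -0.539]
wrist_force: [-0.2, -0.1, -0.5]
width: 0.0232
```

>>> send_rows --commands '[{"offset":[0,0,0],"dr":[0,0,0]},{"offset":[0,0,0],"dr":[0,0,0]},{"offset":[0,0,0],"dr":[0,0,0]},{"offset":[-0.06,0,0],"dr":[0,0,0]},{"offset":[-0.1,0,0],"dr":[0,0,0]},{"offset":[-0.06,0,0],"dr":[0,0,0]},{"offset":[0,0,0],"dr":[0,0,0]}]' --grip 140

```text
t: 26.58
tcp_pos: [0.4099, 0.3261, 0.1031]
tcp_rot: [-0.458, 0.541, -0.455, -0.539]
wrist_force: [0.1, 0.1, -0.9]
width: 0.0383
```

```bash
python3 plan.py 633 -198 100 104.4 11
```

```text
t 26.57 tcp [409.9 326.1 103.1] yaw 99.6 tiltx [ 0.004  0.001 -1.   ] w 38.3 F [ 0.1  0.1 -0.9] q [ 0.51  0.28 -0.28  1.   -0.    0.35]
D [ 223.1 -524.1   -3.1] dyaw 4.8 min rows 11
[0.001, -0.03, -0.126] [-0.005, -0.0, 0.0]
[0.001, -0.029, -0.126] [-0.005, -0.0, 0.0]
[0.001, -0.028, -0.126] [-0.005, -0.0, 0.0]
[0.001, -0.027, -0.127] [-0.005, -0.0, 0.0]
[0.001, -0.026, -0.127] [-0.005, -0.0, 0.0]
[0.001, -0.025, -0.127] [-0.005, -0.0, 0.0]
[0.001, -0.024, -0.127] [-0.005, -0.0, 0.0]
[0.001, -0.023, -0.127] [-0.005, -0.0, 0.0]
[0.001, -0.022, -0.127] [-0.005, -0.0, 0.0]
[0.001, -0.021, -0.128] [-0.005, -0.0, 0.0]
[0.001, -0.02, -0.128] [-0.005, -0.0, 0.0]
```

>>> send_rows --commands '[{"offset":[0,-0.03,-0.126],"dr":[-0.005,0,0]},{"offset":[0,-0.029,-0.126],"dr":[-0.005,0,0]},{"offset":[0,-0.028,-0.126],"dr":[-0.005,0,0]},{"offset":[0,-0.027,-0.127],"dr":[-0.005,0,0]},{"offset":[0,-0.026,-0.127],"dr":[-0.005,0,0]},{"offset":[0,-0.025,-0.127],"dr":[-0.005,0,0]},{"offset":[0,-0.024,-0.127],"dr":[-0.005,0,0]},{"offset":[0,-0.023,-0.127],"dr":[-0.005,0,0]},{"offset":[0,-0.022,-0.127],"dr":[-0.005,0,0]},{"offset":[0,-0.02,-0.12],"dr":[-0.005,0,0]}]' --grip 45

```text
t: 27.82
tcp_pos: [0.614, -0.1584, 0.0927]
tcp_rot: [0.432, -0.557, 0.433, 0.562]
wrist_force: [0.9, 0.2, 0.2]
width: 0.0705
```

>>> send_rows --commands '[{"offset":[0,0,0],"dr":[0,0,0]},{"offset":[0,0,0],"dr":[0,0,0]},{"offset":[0,0,0],"dr":[0,0,0]}]'

```text
t: 28.2
tcp_pos: [0.6131, -0.1601, 0.089]
tcp_rot: [0.433, -0.555, 0.434, 0.562]
wrist_force: [0.6, 0.8, 0.3]
width: 0.0704
```

```bash
python3 plan.py 633 -198 60 104.4 1;python3 pic.py c1 side 180 50 420 400
```

```text
t 28.2 tcp [ 613.1 -160.1   89. ] yaw 104.4 tiltx [-0.009  0.005 -1.   ] w 70.4 F [0.6 0.8 0.3] q [-0.39  0.47 -0.02  1.09  0.   -0.64]
D [ 19.9 -37.9 -29. ] dyaw -0.0 min rows 1
[0.072, -0.025, -0.105] [0.0, 0.004, -0.005]
```

View pics/c_c1.png

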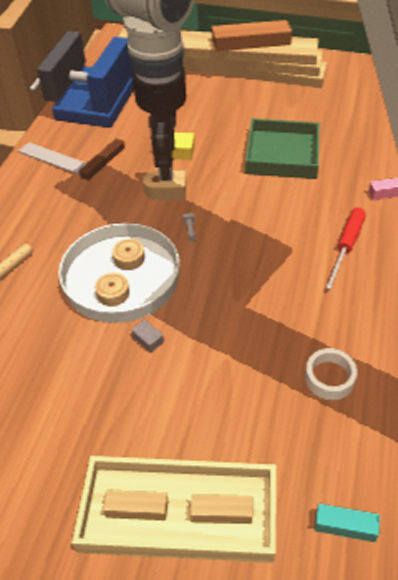

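Both bars lie flat, end to end in the trough, at crop (136,504) and (221,507). Now centre over the cab.

>>> send_rows --commands '[{"offset":[0.02,-0.025,-0.1],"dr":[0,0.004,-0.004]},{"offset":[0,0,0],"dr":[0,0,0]},{"offset":[0,0,0],"dr":[0,0,0]}]'

```text
t: 28.62
tcp_pos: [0.6328, -0.1931, 0.0816]
tcp_rot: [0.432, -0.559, 0.432, 0.56]
wrist_force: [-0.3, 0.4, 0.3]
width: 0.0703
```

```bash
python3 plan.py 633 -198 5 104.4 3;python3 pic.py c2 top 300 80 460 240
```

```text
t 28.62 tcp [ 632.8 -193.1   81.6] yaw 104.7 tiltx [-0.001  0.    -1.   ] w 70.3 F [-0.3  0.4  0.3] q [-0.42  0.52  0.04  1.09 -0.   -0.68]
D [  0.2  -4.9 -76.6] dyaw -0.3 min rows 2
[0.064, 0.001, -0.004] [0.001, 0.0, -0.0]
[0.064, 0.001, -0.004] [0.001, 0.0, -0.0]
[0.064, 0.001, -0.004] [0.001, 0.0, -0.0]
```

View pics/c_c2.png

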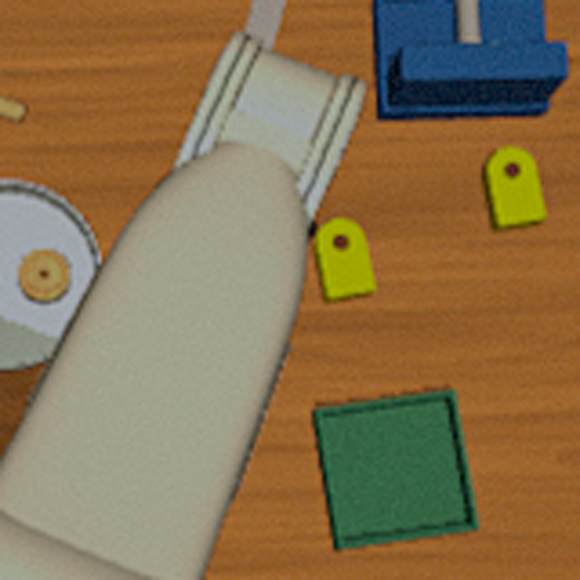

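The top view shows the arm hiding the cab, with the yellow neighbour at crop (345,260) untouched. Descend.

>>> send_rows --commands '[{"offset":[0.05,0.001,-0.008],"dr":[0,0,0]},{"offset":[0.05,0,0],"dr":[0,0,0]},{"offset":[0.04,0,0],"dr":[0,0,0]},{"offset":[0,0,0],"dr":[0,0,0]},{"offset":[0,0,0],"dr":[0,0,0]}]'

```text
t: 29.3
tcp_pos: [0.6333, -0.1931, 0.0267]
tcp_rot: [-0.431, 0.561, -0.431, -0.56]
wrist_force: [-0.4, -0.0, 0.5]
width: 0.0705
```

```bash
python3 plan.py 633 -198 5 104.4 1
```

```text
t 29.3 tcp [ 633.3 -193.1   26.7] yaw 104.9 tiltx [ 0.002 -0.001 -1.   ] w 70.5 F [-0.4 -0.   0.5] q [-0.42  0.56 -0.04  0.97 -0.   -0.68]
D [ -0.3  -4.9 -21.7] dyaw -0.5 min rows 1
[0.054, 0.004, -0.012] [0.005, -0.001, 0.001]
```

>>> send_rows --commands '[{"offset":[0.025,0.003,-0.011],"dr":[0.005,0,0]},{"offset":[0,0,0],"dr":[0,0,0]},{"offset":[0.022,0,0],"dr":[0,0,0]},{"offset":[0,0,0],"dr":[0,0,0]},{"offset":[0,0,0],"dr":[0,0,0]}]'

```text
t: 29.92
tcp_pos: [0.6339, -0.1984, 0.0078]
tcp_rot: [-0.434, 0.56, -0.433, -0.557]
wrist_force: [-0.4, -0.8, 0.2]
width: 0.0705
```

```bash
python3 plan.py 633 -198 5 104.4 1
```

```text
t 29.93 tcp [ 633.9 -198.4    7.8] yaw 104.4 tiltx [ 0.003 -0.002 -1.   ] w 70.5 F [-0.4 -0.8  0.2] q [-0.43  0.58 -0.06  0.93 -0.   -0.68]
D [-0.9  0.4 -2.8] dyaw 0.0 min rows 1
[0.007, 0.002, 0.002] [-0.0, -0.002, 0.002]
```

>>> send_rows --commands '[{"offset":[0.006,0.002,0.001],"dr":[0,0,0]},{"offset":[0,0,0],"dr":[0,0,0]}]'

```text
t: 30.18
tcp_pos: [0.633, -0.1983, 0.0055]
tcp_rot: [-0.434, 0.56, -0.433, -0.557]
wrist_force: [0.7, 0.4, -0.4]
width: 0.0702
```

>>> send_rows --commands '[{"offset":[0,0,0],"dr":[0,0,0]},{"offset":[0,0,0],"dr":[0,0,0]},{"offset":[0,0,0],"dr":[0,0,0]},{"offset":[0,0,0],"dr":[0,0,0]},{"offset":[0,0,0],"dr":[0,0,0]},{"offset":[0,0,0],"dr":[0,0,0]}]' --grip 255

```text
t: 30.92
tcp_pos: [0.6332, -0.1983, 0.0058]
tcp_rot: [-0.434, 0.56, -0.433, -0.557]
wrist_force: [-0.4, -0.3, 0.5]
width: 0.0444
```

>>> send_rows --commands '[{"offset":[-0.08,0,0],"dr":[0,0,0]},{"offset":[-0.1,0,0],"dr":[0,0,0]},{"offset":[-0.06,0,0],"dr":[0,0,0]},{"offset":[0,0,0],"dr":[0,0,0]}]'

```text
t: 31.42
tcp_pos: [0.6323, -0.1979, 0.1033]
tcp_rot: [-0.434, 0.56, -0.433, -0.558]
wrist_force: [-0.6, -0.7, -0.5]
width: 0.0442
```

```bash
python3 plan.py 452 -345 100 96.9 5; python3 pic.py c3 side 200 50 420 250
```

```text
t 31.43 tcp [ 632.3 -197.9  103.3] yaw 104.4 tiltx [ 0.002 -0.001 -1.   ] w 44.2 F [-0.6 -0.7 -0.5] q [-0.43  0.5   0.07  1.14 -0.   -0.68]
D [-180.3 -147.1   -3.3] dyaw -7.5 min rows 5
[0.002, 0.106, -0.049] [0.017, -0.0, 0.0]
[0.002, 0.104, -0.052] [0.017, -0.0, 0.0]
[0.002, 0.103, -0.054] [0.017, -0.0, 0.0]
[0.002, 0.101, -0.057] [0.017, -0.0, 0.0]
[0.002, 0.1, -0.06] [0.017, -0.0, 0.0]
```

View pics/c_c3.png

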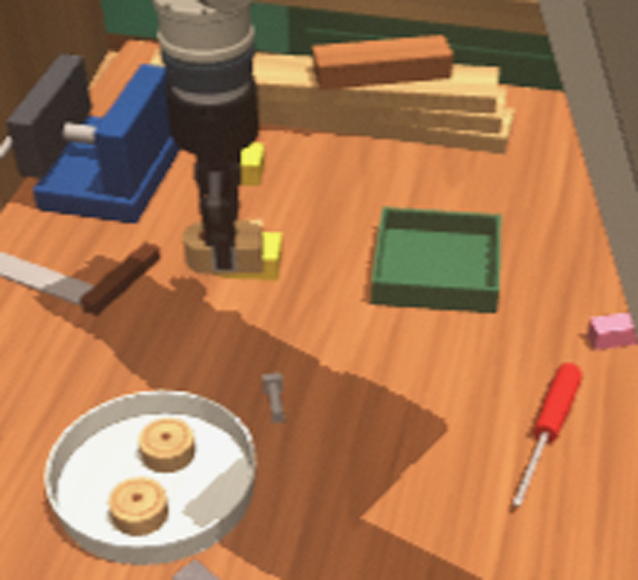

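The pine cab is held level, at crop (225,245). Carry it to the tray.

>>> send_rows --commands '[{"offset":[-0.01,0.106,-0.049],"dr":[0.017,0,0]},{"offset":[0,0.104,-0.052],"dr":[0.017,0,0]},{"offset":[0,0.103,-0.054],"dr":[0.017,0,0]},{"offset":[0,0.101,-0.057],"dr":[0.017,0,0]},{"offset":[0,0.09,-0.055],"dr":[0.015,0,0]},{"offset":[0,0,0],"dr":[0,0,0]},{"offset":[0,0,0],"dr":[0,0,0]},{"offset":[0,0,0],"dr":[0,0,0]}]'

```text
t: 32.48
tcp_pos: [0.4471, -0.342, 0.0939]
tcp_rot: [0.469, -0.524, 0.469, 0.534]
wrist_force: [0.5, 0.0, -1.3]
width: 0.0442
```

```bash
python3 plan.py 452 -345 60 96.9 1
```

```text
t 32.48 tcp [ 447.1 -342.    93.9] yaw 96.8 tiltx [-0.011  0.01  -1.   ] w 44.2 F [ 0.5  0.  -1.3] q [-0.8   0.36 -0.19  1.03 -0.   -0.92]
D [  4.9  -3.  -33.9] dyaw 0.1 min rows 1
[0.085, -0.012, -0.01] [-0.001, 0.007, -0.006]
```

>>> send_rows --commands '[{"offset":[0.06,-0.01,-0.008],"dr":[0,0.007,-0.006]},{"offset":[0.05,0,0],"dr":[0,0,0]},{"offset":[0.05,0,0],"dr":[0,0,0]},{"offset":[0,0,0],"dr":[0,0,0]},{"offset":[0,0,0],"dr":[0,0,0]}]'

```text
t: 33.1
tcp_pos: [0.4552, -0.3413, 0.0279]
tcp_rot: [-0.468, 0.531, -0.467, -0.53]
wrist_force: [0.9, 0.4, -0.3]
width: 0.044
```

```bash
python3 plan.py 452 -345 11.5 96.9 1
```

```text
t 33.1 tcp [ 455.2 -341.3   27.9] yaw 97.2 tiltx [ 0.001 -0.    -1.   ] w 44.0 F [ 0.9  0.4 -0.3] q [-0.79  0.42 -0.28  0.86  0.   -0.92]
D [ -3.2  -3.7 -16.4] dyaw -0.3 min rows 1
[0.041, 0.009, -0.008] [0.004, -0.0, 0.001]
```

>>> send_rows --commands '[{"offset":[0.035,0.009,-0.008],"dr":[0.003,0,0]},{"offset":[0,0,0],"dr":[0,0,0]},{"offset":[0,0,0],"dr":[0,0,0]}]'

```text
t: 33.48
tcp_pos: [0.4526, -0.3456, 0.0143]
tcp_rot: [-0.469, 0.531, -0.469, -0.528]
wrist_force: [-0.0, 0.0, 0.4]
width: 0.044
```

```bash
python3 plan.py 452 -345 11.5 96.9 1
```

```text
t 33.48 tcp [ 452.6 -345.6   14.3] yaw 97.0 tiltx [ 0.002 -0.002 -1.   ] w 44.0 F [-0.   0.   0.4] q [-0.8   0.44 -0.3   0.83  0.   -0.92]
D [-0.6  0.6 -2.8] dyaw -0.1 min rows 1
[0.007, 0.001, 0.002] [0.001, -0.001, 0.001]
```

>>> send_rows --commands '[{"offset":[0.006,0,0],"dr":[0,0,0]},{"offset":[0,0,0],"dr":[0,0,0]}]'

```text
t: 33.72
tcp_pos: [0.4527, -0.3458, 0.0121]
tcp_rot: [-0.469, 0.531, -0.469, -0.528]
wrist_force: [-0.4, -0.0, 0.0]
width: 0.0442
```

>>> send_rows --commands '[{"offset":[0,0,0],"dr":[0,0,0]},{"offset":[0,0,0],"dr":[0,0,0]},{"offset":[0,0,0],"dr":[0,0,0]},{"offset":[-0.06,0,0],"dr":[0,0,0]},{"offset":[-0.1,0,0],"dr":[0,0,0]},{"offset":[-0.1,0,0],"dr":[0,0,0]}]' --grip 78

```text
t: 34.48
tcp_pos: [0.4512, -0.3444, 0.1161]
tcp_rot: [0.469, -0.529, 0.469, 0.53]
wrist_force: [0.1, -0.7, 0.4]
width: 0.0595
```

>>> send_rows --commands '[{"offset":[-0.1,0.1,0],"dr":[0,0,0]},{"offset":[-0.1,-0.1,0],"dr":[0,0,0]},{"offset":[-0.1,-0.02,-0.06],"dr":[0,0,0]},{"offset":[0,-0.02,-0.06],"dr":[0,0,0]},{"offset":[0,0,-0.06],"dr":[0,0,0]},{"offset":[0,0,0],"dr":[0,0,0]},{"offset":[0,0,0],"dr":[0,0,0]}]'

```text
t: 35.35
tcp_pos: [0.4759, -0.4158, 0.244]
tcp_rot: [-0.469, 0.53, -0.469, -0.528]
wrist_force: [-0.9, -0.4, -0.8]
width: 0.0592
```

```bash
python3 pic.py f1 side 180 50 420 400;python3 pic.py f2 top 160 110 460 330; python3 -c "
from workcell import env;print(env.state())"
```

```text
{'t': 35.45, 'joint_positions': array([-8.50798651e-01,  3.97589151e-01,  2.58707403e-01,  1.42859718e+00,
        2.86122755e-04, -9.71927509e-01]), 'joint_velocities': array([ 3.87380711e-03, -4.97948438e-03, -5.79328616e-05,  7.21658996e-04,
        2.09555927e-03, -2.27833773e-04]), 'effort': array([-2.83661066e-01, -6.64122891e+01,  3.50151730e+01, -6.07068487e-02,
       -8.58647400e-03,  1.01062014e-03]), 'tcp_pos': array([ 0.4758439 , -0.41562887,  0.24407778]), 'tcp_rot': array([-0.46877179,  0.53052264, -0.46886578, -0.52817006]), 'wrist_force': array([ 0.56335406, -0.96161491, -0.57489088]), 'ft_torque': array([-0.0087455 ,  0.04563442,  0.00965489]), 'width': 0.05958485007556469}
```

View pics/c_f1.png

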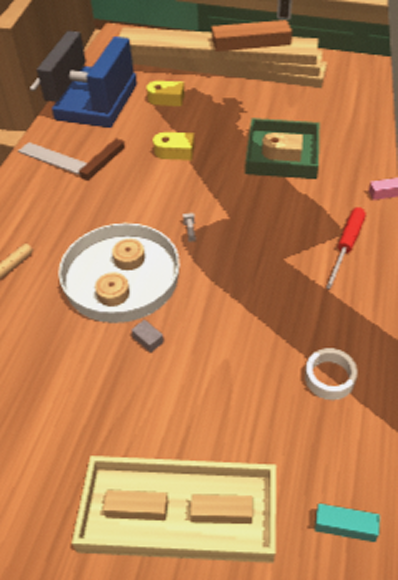

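View pics/c_f2.png

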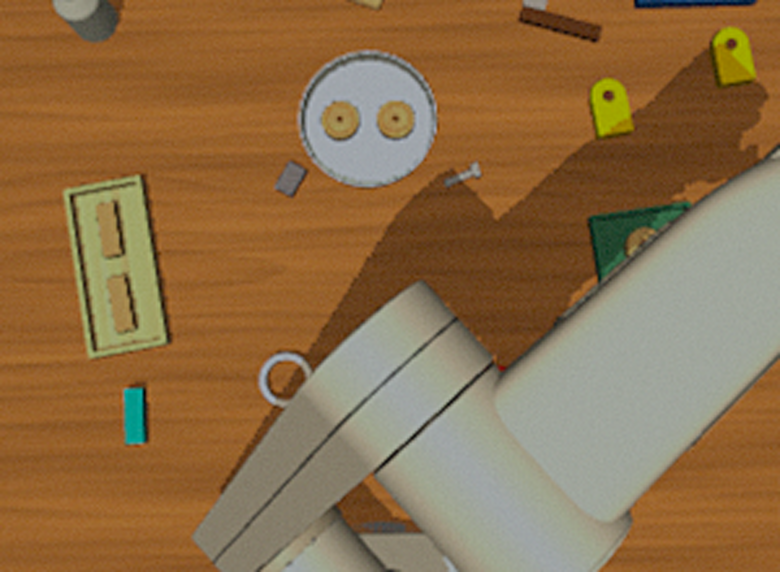

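Both views show everything placed: wheels side by side in the pan, bars end to end in the trough, and the cab flat in the tray. The look-alikes haven't moved and the arm is clear. Handing in.

```bash
python3 -c "
from workcell import env;print(env.finish_job())"
```

```text
the job is handed in; nothing more can be done
None
```

All five parts are in their trays, and I handed the job in at about 35 s of the 138 s allowed. The order was both wheels into the round pan, then both bars into the trough, then the plain pine cab block into the green tray.

- **Placement:** the last side and top pictures show the wheels side by side in the pan and the bars lengthwise and end to end in the trough. Nothing is stacked or leaning on a rim. The arm partly hid the cab in the last top picture, so only the side picture shows it lying flat and clear of the tray walls.
- **Look-alikes:** the yellow and turquoise ones are where they were, as is the part of the pink one in view. I never reached for any of them.
- **Forces and failures:** the wrist force stayed under about 2 N in every reading I saw, and the arm stood clear at the end. No check failed. The one small mismatch was the gripper opening, which read about 1–2 mm less than the parts' nominal widths on every grasp; all the parts were held firmly.

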